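# Load the tube mixer, shut it, put it in gear and start it

## Task

Lift the carrier with the red-capped tubes into the mixer's open tub, set it down level on the floor of the tub rather than dropping it, and then shut the grey lid over it. Next bring the gear lever out of its slot, across neutral to the right-hand slot and fully forward to the green dot, and only then pull the green start knob all the way out and let it spring back home. Leave the blue-capped carrier and everything else on the bench where it is.

Things in the scene. Friction and masses are not known exactly. Their poses are not given: they have to be found in the camera images.
- red_carrier_mid (a point): Centre (47.5 mm above the underside) of the tube carrier with RED caps, standing on the table: white rack 130 mm long (x), 60 wide (y), 95 tall, about 0.35 kg, ends alike. Tubes fill its lower 60 mm (take that as a solid block). Along its top runs a carrying bar 14 mm wide (y), 14 high, 126 long (x), bar centre 40.5 mm above this point, with 21 mm of air between bar and caps.
- red_carrier: The same red-capped carrier: origin at the centre of its underside.
- blue_carrier_mid (a point): Centre of the same kind of carrier with BLUE caps, same sizes; to be left alone. The two carriers stand left of the mixer, either one the nearer.
- mixer: White bench mixer fixed to the table; origin at the middle of its underside. Axes used below as 'the mixer's': x forward (away from the robot), y left, z up. Base 230 (x) x 350 (y) x 30 mm high. Tub with lid on its left half; on its right half a console 105 mm high with the gear gate on top and the start knob on the face towards the robot.
- tub_floor (a point): Centre of the floor of the grey open tub, 30 mm above the table, axes as the mixer's. Inside the tub is 150 mm (x) by 90 mm (y); walls 6 mm thick, 35 mm high above this floor. A carrier fits with its long side along x, with 10 mm to spare at each end and 15 mm at each side; set at the centre it clears the lid.
- lid_handle (a point): Middle of the steel bar handle of the grey lid: round bar 80 mm long along the mixer's y, about 10 mm thick, its centre line 35 mm off the lid's front wall. Open, the lid stands up behind the tub with the handle on top, about 266 mm above the table, the wall below it. Shut, the handle is in front, about 102 mm above the table.
- lid_hinge (a point): Middle of the lid's hinge line, at the tub's far rim, 65 mm above the table, along the mixer's y. The lid is a deep cover 172 x 106 x 75 mm, open underneath; shut, its top is 140 mm above the table. Shut, the handle lies 207 mm in front of this line and 37.5 mm above it; it travels on an arc about it, towards the robot and then down as it shuts.
- lid (a joint): Lid angle, rad: 0 shut, 1.7 open against its stop. Light lid, damped hinge (under 4 N at the handle): let go above about 1.15 it falls back open, below about 1.0 it sinks shut by itself within 3 s.
- gate_centre (a point): Where the lever's grip centre is in mid-neutral: over the middle of the H gate, 162.5 mm above the table, axes as the mixer's. The neutral slot runs along y; its ends meet two slots along x, 25 mm to the left and to the right. The gate's frame is 115 mm above the table. A green dot marks the forward end of the right-hand slot.
- lever_grip (a point): Centre of the gear lever's black grip: upright, round, 30 mm diameter, 48 mm tall, this point half-way up, 162.5 mm above the table; red dot on top. The lever stays upright, slides in the gate with about 2 mm play, needs 2 to 3 N and stays where it is left. It starts rearward (towards the robot) in the left slot.
- shift_fore (a joint): Lever along the mixer's x, m: -0.030 rearmost (towards the robot), 0 in neutral, +0.030 fully forward. It can leave about 0 only in the left or the right slot.
- shift_across (a joint): Lever along the mixer's y, m: +0.025 in the left slot, -0.025 in the right slot. It can change only in neutral (shift_fore within about 2 mm of 0).
- knob_grip (a point): Centre of the head of the green start knob: cylinder 40 mm diameter, 28 mm long, axis along the mixer's x, 70 mm above the table, on a 16 mm thick neck that leaves 25 mm between head and console face. The console's top is 35 mm above this point; the mixer's base, 30 mm high, lies below it.
- start_knob (a joint): How far the start knob is pulled out towards the robot (along the mixer's -x), m: 0 at rest, 0.025 at its stop. A spring pulls it back: about 2 N at rest, 9 N at the stop.
- wash_bottle_mid (a point): Bystander: white plastic wash bottle with red cap, 70 mm diameter, 190 mm tall; this is its centre, half-way up. Leave it alone.
- beaker_mid (a point): Bystander: glass beaker, 80 mm diameter, 95 mm tall; this is its centre, half-way up. Leave it alone.
- reagent_jar_mid (a point): Bystander: amber glass jar, 80 mm diameter, 100 mm tall; this is its centre, half-way up. Leave it alone.
- tip_box_mid (a point): Bystander: blue box with clear lid, 120 x 85 x 72 mm; this is its centre, half-way up. Leave it alone.
- glove_box_mid (a point): Bystander: cardboard glove box with a blue band, 120 x 230 x 70 mm; this is its centre, half-way up. Leave it alone.
- dish_stack_mid (a point): Bystander: clear stack of dishes, 90 mm diameter, 45 mm tall; this is its centre, half-way up. Leave it alone.
Not all that is in view belongs to the job. Leave any yellow look-alike of the red_carrier alone.

How it is judged:
On the way, in this order (a step that is already met when the one before it is completed fails the run):
1. the red carrier stands level in the tub, let go (x of red_carrier_mid in the frame of tub_floor between -0.016 and 0.016 m and y of red_carrier_mid in the frame of tub_floor between -0.021 and 0.021 m and z of red_carrier_mid in the frame of tub_floor between 0.04 and 0.053 m and angle between red_carrier_mid's own z axis and vertical below 0.08 rad and angle between the x axis of red_carrier_mid and the x axis of tub_floor, either way round below 0.3 rad and contact force between the fingers and red_carrier below 0.1 N and linear speed of red_carrier below 0.03 m/s), for 0.2 s.
2. the lid is shut over the loaded carrier (x of red_carrier_mid in the frame of tub_floor between -0.016 and 0.016 m and y of red_carrier_mid in the frame of tub_floor between -0.021 and 0.021 m and z of red_carrier_mid in the frame of tub_floor between 0.04 and 0.053 m and angle between red_carrier_mid's own z axis and vertical below 0.08 rad and angle between the x axis of red_carrier_mid and the x axis of tub_floor, either way round below 0.3 rad and value of joint lid below 0.05 rad), for 0.2 s.
3. the gear lever is fully forward in the right-hand slot, the lid still shut (value of joint lid below 0.05 rad and value of joint shift_across below -0.019 m and value of joint shift_fore above 0.022 m), for 0.1 s.
4. the start knob is pulled right out, in gear and with the lid shut (all of step 3 and value of joint start_knob above 0.019 m), for 0.1 s.
At the end, for the whole second after the job is handed in: Red carrier level at rest on the tub floor, centred within 16 mm lengthwise, 21 mm sideways, 0.3 rad; lid under 0.05 rad; lever in the right slot (shift_across below -0.019), forward (shift_fore above 0.022); knob, once pulled past 19 mm, back within 4 mm of home (all of step 3 and x of red_carrier_mid in the frame of tub_floor between -0.016 and 0.016 m and y of red_carrier_mid in the frame of tub_floor between -0.021 and 0.021 m and z of red_carrier_mid in the frame of tub_floor between 0.04 and 0.053 m and angle between red_carrier_mid's own z axis and vertical below 0.08 rad and angle between the x axis of red_carrier_mid and the x axis of tub_floor, either way round below 0.3 rad and value of joint start_knob below 0.004 m and linear speed of red_carrier below 0.03 m/s); the robot touches nothing.
It fails at once if the blue carrier or another bystander is shifted more than 30 mm (distance of any of blue_carrier_mid, wash_bottle_mid, beaker_mid, reagent_jar_mid, tip_box_mid, glove_box_mid, dish_stack_mid from where it was at the start of the episode above 0.03 m).
It fails at once if the red carrier is tipped more than 0.6 rad (angle between red_carrier_mid's own z axis and vertical above 0.6 rad).
It fails at once if the red carrier is dropped (falls freely faster than 0.7 m/s) (linear speed of red_carrier above 0.7 m/s and contact force between the fingers and red_carrier below 0.1 N).
It also fails if it takes over 64 s, if anything falls off the work surface, if the arm or the gripper's body presses on something with over 40 N, if the wrist force passes 120 N, or if a joint passes its speed limit or range.

## Robot

A 7-joint arm with a two-finger parallel gripper is mounted at the origin on the work surface. World frame = base frame: x ahead of the robot, y to its left, z up, the work surface at z = 0. Lengths are in m, angles in rad, forces in N, time in s.
With the tool pointing down it reaches from about 0.425 to 0.825 m from the base axis. Payload 3.6 kg.
Tool frame: the origin (TCP) lies on the centre line of the jaws, within the pads' length; the fingertips stand 8 mm ahead of it and the grasp point (between the pads) lies 11 mm behind it; z points along the fingers, y is the line along which they close (so a half turn about z gives the same grasp; the last joint's range is limited). The gripper opens to 93 mm and grips with 3 to 60 N. Pads are 15 mm wide; open, the fingers measure 128 mm over their backs; the gripper's body (75 mm by 188 mm) begins 65 mm behind the grasp point.
Start: joints at [1.31, 0.615, -0.013, 1.423, 0.008, 1.103, -0.04], TCP at [0.151, -0.632, 0.227] pointing down, gripper open.
Joint ranges: [-3.12, 3.12], [-0.3, 2.06], [-1.34, 1.32], [0.26, 2.42], [-1.36, 4.5], [0.01, 1.98], [-2.84, 2.84]. Speed limits (rad/s): [2.79, 2.79, 3.14, 3.14, 3.14, 3.14, 3.14].

## Interface

Orientations are given as a unit quaternion [w, x, y, z].
In Python, from station import r, read_camera gives the robot as it stands.
- The arm moves only by the tool servo_tool, never from a script. Its argument "increments" is a list that holds one entry, the list of rows, each a list of 7 numbers: the finger opening in m, from 0 to 0.093, then the shift along the tool's x, y, z in m, then the turn, a rotation vector about the tool's x, y, z in rad. In form: [[[hand, tx, ty, tz, wx, wy, wz], ...]]. A call has 1 to 12 rows; each row is the pose to reach, as a shift and turn from the pose commanded when the call began, along the tool's axes at that moment; what a row does not reach only later rows make up. A row lasts 1/10 s, in which the tool goes at most 50 mm and 8.59 degrees, less where a joint would pass 70% of its speed; a pose out of reach is approached as far as the arm can. A call with a gripper value outside its range is refused whole. The fingers move at their own pace and stop on an object; the grip force is fixed at half the most. Time passes only in rows, so rows that repeat a pose let the fingers close. It gives the time, the measured TCP pose, the force, the opening and the grip force at its end, in the units of the state.
- r.read_state(): the state, without advancing time (a new reading comes with each control period).
- read_camera(name): name is "scene" or "side" or "wrist"; returns a dict with "image" (384x512x3 uint8, red, green, blue), "K" (3x3 intrinsics, pixels), "k1" (the pictures are not rectified: a ray, as slopes to the right and down, at radius r is drawn at 1 + k1 r^2 times it, then the intrinsics apply), "rvec" (rotation vector, rad) and "tvec" (3), from world to camera coordinates, as OpenCV has them. Camera axes: x right, y down, z forward; pixel columns grow to the right and rows downward; lengths in m; the calibration is good to about 2 mm. A picture is of the moment at which its call begins. There is no depth.
- r.job_done(): hands the job in; it is judged then, once.
The state is a dict: "time": time; "q": joint angles; "qd": joint speeds; "tau": joint torques, N m; "eef_pos": TCP position; "orientation": TCP orientation; "wrist_force": force on the tool from outside, world axes, zero at the start; "moment": the same for the moment, N m; "finger_gap": finger opening in m; "finger_force": force on a finger pad.
Only numpy, scipy, OpenCV 4.12 (cv2) and the standard library are available. Lean on these libraries where they do the work, as an engineer would, in place of code of your own. Each camera call takes 0.05 s, during which the arm holds its last target. There are 200 camera calls.

## Working session

There is one attempt and no reset: what is moved stays moved. The work goes in short steps, Python scripts to look and compute and a tool call to move; the robot and the scene stay as the last step left them, time stands still between calls to the robot, and variables do not carry over. Pictures are saved under pics/ and viewed, at most 10 in all, crops included, and the job is handed in when it is done.

Besides the shell and the picture viewer there is one more tool, called after "Call:" by a JSON object that holds its "op" and its "data", one argument or row to a line. servo_tool: Moves the arm, as the interface text tells. Its arguments: {"type":"object","properties":{"increments":{"type":"array","items":{"type":"array","items":{"type":"array","items":{"type":"number"}}}}},"required":["increments"]}

```bash
mkdir -p pics
cat > h.py <<'E'
import numpy as np, cv2
from station import r, read_camera
from scipy.spatial.transform import Rotation as R
def ray(c,uv):
    K=np.array(c["K"]);d=np.array([c["k1"],0,0,0.]) if np.isscalar(c["k1"]) else np.array([c["k1"][0],0,0,0.])
    p=cv2.undistortPoints(np.array([[uv]],float),K,d)[0,0]
    Rm=cv2.Rodrigues(np.array(c["rvec"],float))[0];t=np.array(c["tvec"],float).ravel()
    return -Rm.T@t, Rm.T@np.array([p[0],p[1],1])
def onz(c,uv,z):
    o,d=ray(c,uv);return o+d*(z-o[2])/d[2]
def proj(c,P):
    d=np.array([float(np.ravel(c["k1"])[0]),0,0,0.])
    return cv2.projectPoints(np.array(P,float).reshape(-1,3),np.array(c["rvec"],float),np.array(c["tvec"],float),np.array(c["K"],float),d)[0].reshape(-1,2)
def two(c1,u1,c2,u2):
    o1,d1=ray(c1,u1);o2,d2=ray(c2,u2)
    A=np.stack([d1,-d2],1);s=np.linalg.lstsq(A,o2-o1,rcond=None)[0]
    a,b=o1+d1*s[0],o2+d2*s[1];return (a+b)/2,np.linalg.norm(a-b)
E
python3 - <<'E'
from h import *
import pickle
s=r.read_state();print({k:np.round(v,3) for k,v in s.items()})
C={n:read_camera(n) for n in("scene","side","wrist")}
pickle.dump(C,open("c0.pkl","wb"))
for n in C:
    cv2.imwrite(f"pics/{n}0.png",cv2.resize(C[n]["image"][:,:,::-1],None,fx=1.5,fy=1.5));o,d=ray(C[n],(256,192));print(n,o,d,C[n]["k1"])
E
```

```text
{'time': np.float64(0.0), 'q': array([ 1.309,  0.616, -0.013,  1.425,  0.008,  1.103, -0.04 ]), 'qd': array([ 0.   ,  0.   , -0.002,  0.001,  0.   ,  0.   , -0.001]), 'tau': array([-0.0000e+00, -4.5893e+01,  2.0900e-01, -1.6574e+01, -6.1000e-02,
        2.0000e-02,  0.0000e+00]), 'eef_pos': array([ 0.151, -0.631,  0.225]), 'orientation': array([-0.001,  0.993,  0.117, -0.   ]), 'wrist_force': array([-0.377,  0.733, -0.043]), 'moment': array([-0.002, -0.001, -0.015]), 'finger_force': np.float64(0.0), 'finger_gap': np.float64(0.093)}
scene [1.04870411 0.50053282 0.95885312] [-0.4739633  -0.47000703 -0.74475012] -0.06933465554417131
side [-0.09978115 -0.88421401  1.36703249] [ 0.37966042  0.52109186 -0.76448902] 0.009469639399471165
wrist [ 0.23085256 -0.61354028  0.38429085] [-0.29760077 -0.06098558 -0.95282327] 0.01548570183899625
```

View pics/scene0.png

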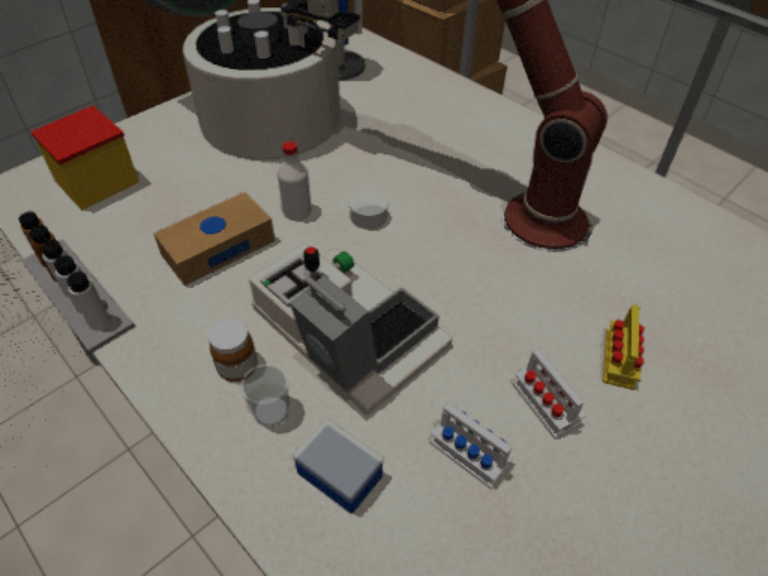

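View pics/side0.png

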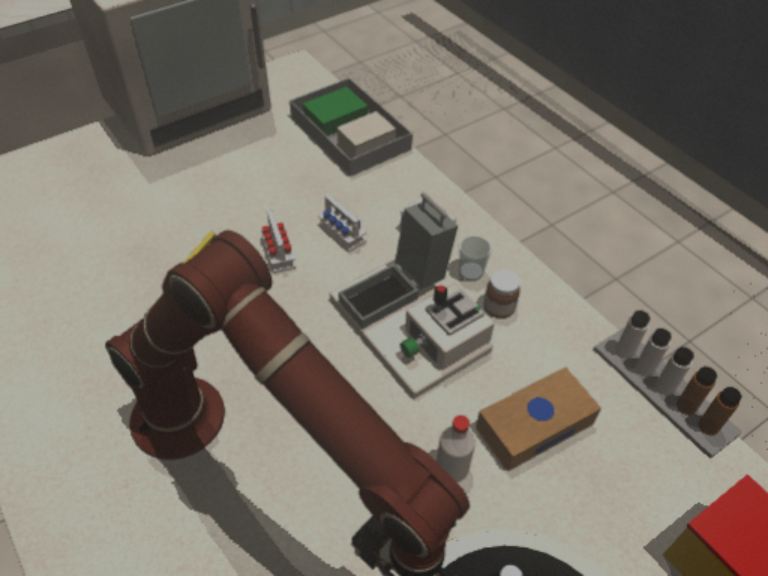

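Scene view (1.5x): the candidates are a white rack with red caps at (548,393), a white rack with blue caps at (472,445), and a yellow look-alike with red caps at (625,345). The white rack with red caps is the one meant. The lid is open at (335,320), the tub is at (405,325), the lever is at (312,260) and the knob is at (343,261). I'll confirm this in enlarged crops.

Run:
```python
from h import *
import pickle
C=pickle.load(open("c0.pkl","rb"))
im=C["scene"]["image"][155:330,160:440,::-1];cv2.imwrite("pics/s1.png",cv2.resize(im,(784,490),interpolation=cv2.INTER_CUBIC))
im=C["side"]["image"][110:270,165:345,::-1];cv2.imwrite("pics/d1.png",cv2.resize(im,(630,560),interpolation=cv2.INTER_CUBIC))
```

```text
(no output)
```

View pics/s1.png

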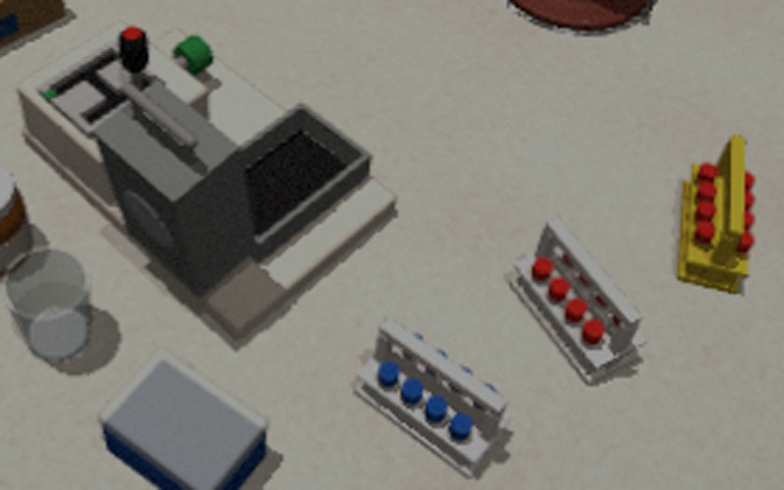

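View pics/d1.png

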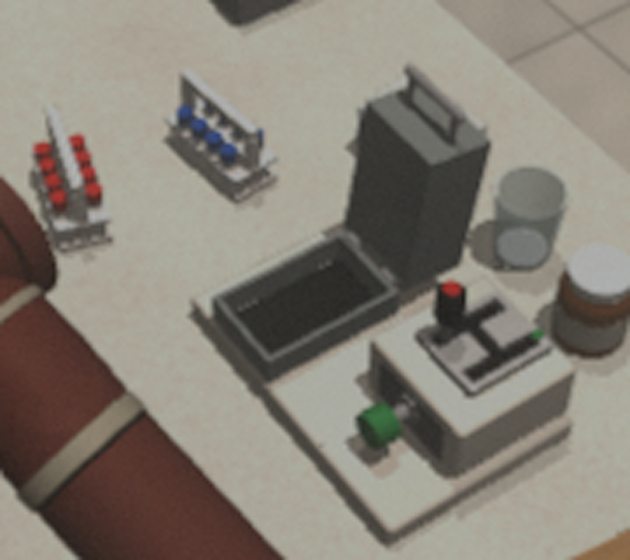

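The crops confirm it: red caps in the white rack, with its bar from (555,218) to (637,318) in the scene crop. The tub rim, lever dot, knob and handle are visible in both views, so I'll triangulate them.

Run:
```python
from h import *
import pickle
np.set_printoptions(precision=4,suppress=True)
C=pickle.load(open("c0.pkl","rb"));S,D=C["scene"],C["side"]
sc=lambda u,v:(160+u/2.8-.3,155+v/2.8-.3)
sd=lambda u,v:(165+u/3.5-.3,110+v/3.5-.3)
for n,p in dict(bar1=(553,222),bar2=(637,320)).items(): print(n,onz(S,sc(*p),.095))
for n,p in dict(bar1=(50,112),bar2=(78,185)).items(): print("side",n,onz(D,sd(*p),.095))
for n,p in dict(b1=(396,200),b2=(238,335)).items(): print("base",n,onz(S,sc(*p),.03))
for n,p in dict(mm_pl=(193,305),mxmy=(395,530),pxmy=(568,425)).items(): print("base side",n,onz(D,sd(*p),.03))
T=[onz(D,sd(*p),.065) for p in((215,305),(268,365),(397,293),(343,238))];print("rim",T,np.mean(T,0))
for p in((302,105),(371,157)):print("rim scene",onz(S,sc(*p),.065))
print("lever",onz(S,sc(133,33),.1865),onz(D,sd(453,290),.1865),two(S,sc(133,33),D,sd(453,290)))
# knob by color
for n,c in(("S",S),("D",D)):
    h=cv2.cvtColor(c["image"],cv2.COLOR_RGB2HSV);m=cv2.inRange(h,(50,100,30),(80,255,255))
    k,l,st,ce=cv2.connectedComponentsWithStats(m);print(n,[(ce[i],st[i,4]) for i in range(1,k) if st[i,4]>15])
print("handle",two(S,sc(120,82),D,sd(408,72)),two(S,sc(193,142),D,sd(458,140)),onz(S,sc(157,111),.266),onz(D,sd(434,103),.266))
```

```text
bar1 [0.4069 0.2472 0.095 ]
bar2 [0.4395 0.3646 0.095 ]
side bar1 [0.4326 0.355  0.095 ]
side bar2 [0.4031 0.242  0.095 ]
base b1 [0.4546 0.0988 0.03  ]
base b2 [0.6814 0.1027 0.03  ]
base side mm_pl [0.4419 0.0824 0.03  ]
base side mxmy [ 0.4524 -0.2562  0.03  ]
base side pxmy [ 0.6656 -0.2557  0.03  ]
rim [array([0.4462, 0.0446, 0.065 ]), array([ 0.4479, -0.0494,  0.065 ]), array([ 0.6086, -0.0467,  0.065 ]), array([0.6067, 0.0458, 0.065 ])] [ 0.5273 -0.0015  0.065 ]
rim scene [ 0.4553 -0.0394  0.065 ]
rim scene [0.4544 0.0595 0.065 ]
lever [ 0.5893 -0.1454  0.1865] [ 0.5877 -0.1513  0.1865] (array([ 0.5884, -0.1487,  0.1835]), np.float64(0.0024964233571877))
S [(array([229.1869, 173.8411]), np.int32(107))]
D [(array([222.9638,  69.7219]), np.int32(525)), (array([273.6429, 229.5714]), np.int32(56))]
handle (array([0.677 , 0.0012, 0.2971]), np.float64(0.05561432576401193)) (array([ 0.6732, -0.0018,  0.214 ]), np.float64(0.054305643039046704)) [0.6803 0.0051 0.266 ] [ 0.6702 -0.0058  0.266 ]
```

```bash
cat >> h.py <<'E'
def head():
    q=r.read_state()["orientation"];return R.from_quat([q[1],q[2],q[3],q[0]])
def goal(x,y,z,hd=None):
    "row (shift,turn) to reach the tool-down pose with tool x at heading hd (deg)"
    s=r.read_state();T=head()
    sh=T.inv().apply(np.array([x,y,z])-s["eef_pos"])
    cur=T.apply([1,0,0]);ch=np.degrees(np.arctan2(cur[1],cur[0]))
    if hd is None: hd=ch
    G=R.from_euler("z",hd,degrees=True)*R.from_euler("x",180,degrees=True)
    print("goal",(x,y,z,hd),"from",np.round(s["eef_pos"],4),round(ch,1),"row",np.round(sh,4),np.round((T.inv()*G).as_rotvec(),4),"t",round(float(s["time"]),2))
E
python3 - <<'E'
from h import *
goal(.151,-.631,.35,13.4);goal(.47,-.2,.35,13.4);goal(.47,-.2,.35,75)
E
```

```text
goal (0.151, -0.631, 0.35, 13.4) from [ 0.1511 -0.6316  0.2258] 13.5 row [ 0.     -0.0008 -0.1242] [-0.0019  0.      0.001 ] t 0.15
goal (0.47, -0.2, 0.35, 13.4) from [ 0.1511 -0.6316  0.2258] 13.5 row [ 0.4106 -0.3458 -0.1236] [-0.0019  0.      0.001 ] t 0.15
goal (0.47, -0.2, 0.35, 75) from [ 0.1511 -0.6316  0.2258] 13.5 row [ 0.4106 -0.3458 -0.1236] [-1.7000e-03 -1.0000e-03 -1.0742e+00] t 0.15
```

Call:
{"op": "servo_tool", "data": {
  "increments": [
    [[0.06, 0, 0, -0.05, 0, 0, 0], [0.06, 0, 0, -0.1, 0, 0, 0], [0.06, 0.41, -0.346, -0.124, 0, 0, -1.07], [0.06, 0.41, -0.346, -0.124, 0, 0, -1.07], [0.06, 0.41, -0.346, -0.124, 0, 0, -1.07], [0.06, 0.41, -0.346, -0.124, 0, 0, -1.07], [0.06, 0.41, -0.346, -0.124, 0, 0, -1.07], [0.06, 0.41, -0.346, -0.124, 0, 0, -1.07], [0.06, 0.41, -0.346, -0.124, 0, 0, -1.07], [0.06, 0.41, -0.346, -0.124, 0, 0, -1.07], [0.06, 0.41, -0.346, -0.124, 0, 0, -1.07], [0.06, 0.41, -0.346, -0.124, 0, 0, -1.07]]
  ]
}}

```text
time: 1.35
eef_pos: [0.4481, -0.2284, 0.3491]
orientation: [0.0, 0.795, 0.607, -0.0]
wrist_force: [0.9, -0.4, 0.6]
finger_gap: 0.0604
finger_force: 0.0
```

Run:
```python
from h import *
goal(.42,.302,.25,75)
```

```text
goal (0.42, 0.302, 0.25, 75) from [ 0.4481 -0.2284  0.3491] 74.7 row [ 0.5043 -0.1668  0.099 ] [-0.0001  0.0003 -0.0047] t 1.35
```

Call:
{"op": "servo_tool", "data": {
  "increments": [
    [[0.06, 0.504, -0.167, 0.099, 0, 0, 0], [0.06, 0.504, -0.167, 0.099, 0, 0, 0], [0.06, 0.504, -0.167, 0.099, 0, 0, 0], [0.06, 0.504, -0.167, 0.099, 0, 0, 0], [0.06, 0.504, -0.167, 0.099, 0, 0, 0], [0.06, 0.504, -0.167, 0.099, 0, 0, 0], [0.06, 0.504, -0.167, 0.099, 0, 0, 0], [0.06, 0.504, -0.167, 0.099, 0, 0, 0], [0.06, 0.504, -0.167, 0.099, 0, 0, 0], [0.06, 0.504, -0.167, 0.099, 0, 0, 0], [0.06, 0.504, -0.167, 0.099, 0, 0, 0], [0.06, 0.504, -0.167, 0.099, 0, 0, 0]]
  ]
}}

```text
time: 2.55
eef_pos: [0.4158, 0.3064, 0.2492]
orientation: [-0.003, 0.791, 0.611, 0.0]
wrist_force: [-0.1, 0.2, -0.8]
finger_gap: 0.0601
finger_force: 0.0
```

Run:
```python
from h import *
import pickle
W=read_camera("wrist");pickle.dump(W,open("w1.pkl","wb"))
cv2.imwrite("pics/w1.png",cv2.resize(W["image"][:,:,::-1],None,fx=1.5,fy=1.5))
goal(.42,.302,.15,75)
```

```text
goal (0.42, 0.302, 0.15, 75) from [0.4172 0.3028 0.2493] 75.1 row [-0.0001  0.0032  0.0993] [-0.0023 -0.0001  0.002 ] t 2.6
```

View pics/w1.png

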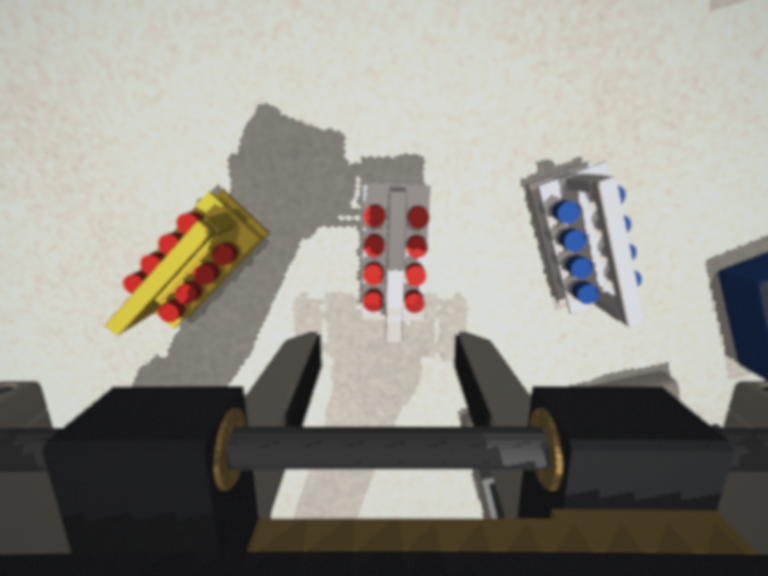

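Wrist view (1.5x): the white rack with red caps lies between the fingers, its bar running from (397,189) to (394,341). Yellow is on the left and blue on the right, both clear.

Run:
```python
from h import *
import pickle
W=pickle.load(open("w1.pkl","rb"))
a=onz(W,(397/1.5,189/1.5),.095);b=onz(W,(394/1.5,341/1.5),.095);m=(a+b)/2;d=a-b
print(a,b,m,np.linalg.norm(d),np.degrees(np.arctan2(d[1],d[0])))
goal(m[0],m[1],.078,np.degrees(np.arctan2(d[1],d[0])))
```

```text
[0.43761535 0.36349476 0.095     ] [0.40427275 0.24240362 0.095     ] [0.42094405 0.30294919 0.095     ] 0.12559774220932668 74.60503946431268
goal (np.float64(0.4209440490148716), np.float64(0.30294919261530473), 0.078, np.float64(74.60503946431268)) from [0.4172 0.3028 0.2493] 75.1 row [0.0011 0.004  0.1713] [-0.0023 -0.      0.0088] t 2.6
```

Call:
{"op": "servo_tool", "data": {
  "increments": [
    [[0.06, 0.001, 0.004, 0.05, 0, 0, 0.009], [0.06, 0.001, 0.004, 0.1, 0, 0, 0.009], [0.06, 0.001, 0.004, 0.14, 0, 0, 0.009], [0.06, 0.001, 0.004, 0.171, 0, 0, 0.009], [0.06, 0.001, 0.004, 0.171, 0, 0, 0.009], [0.005, 0.001, 0.004, 0.171, 0, 0, 0.009], [0.005, 0.001, 0.004, 0.171, 0, 0, 0.009], [0.005, 0.001, 0.004, 0.171, 0, 0, 0.009], [0.005, 0.001, 0.004, 0.171, 0, 0, 0.009], [0.005, 0.001, 0.004, 0.171, 0, 0, 0.009], [0.005, 0.001, 0.004, 0.171, 0, 0, 0.009]]
  ]
}}

```text
time: 3.7
eef_pos: [0.4229, 0.3003, 0.0795]
orientation: [-0.0, 0.797, 0.604, 0.0]
wrist_force: [-1.5, 1.7, 0.7]
finger_gap: 0.0168
finger_force: 0.7
```

Run:
```python
from h import *
s=r.read_state();print(s["finger_gap"],s["finger_force"],s["wrist_force"])
goal(.42,.303,.2);goal(.5,.03,.22,1)
```

```text
0.016792953327170148 0.6718098185956478 [-1.50240415  1.6503794   0.66267883]
goal (0.42, 0.303, 0.2, np.float64(74.24495753403247)) from [0.4229 0.3003 0.0795] 74.2 row [ 0.0019 -0.0035 -0.1205] [ 0.0001 -0.0006 -0.    ] t 3.7
goal (0.5, 0.03, 0.22, 1) from [0.4229 0.3003 0.0795] 74.2 row [-0.2391  0.1476 -0.1407] [-3.0000e-04 -5.0000e-04  1.2784e+00] t 3.7
```

Call:
{"op": "servo_tool", "data": {
  "increments": [
    [[0.005, 0, 0, 0, 0, 0, 0], [0.005, 0, 0, 0, 0, 0, 0], [0.005, 0, 0, 0, 0, 0, 0], [0.005, 0, 0, 0, 0, 0, 0], [0.005, 0, 0, -0.01, 0, 0, 0], [0.005, 0, 0, -0.03, 0, 0, 0], [0.005, 0, 0, -0.06, 0, 0, 0], [0.005, 0, 0, -0.1, 0, 0, 0], [0.005, 0, 0, -0.14, 0, 0, 0], [0.005, 0, 0, -0.14, 0, 0, 0]]
  ]
}}

```text
time: 4.7
eef_pos: [0.4256, 0.3027, 0.2245]
orientation: [-0.0, 0.797, 0.603, 0.006]
wrist_force: [-0.4, 1.4, -2.5]
finger_gap: 0.0138
finger_force: 30.0
```

Run:
```python
from h import *
goal(.46,.1,.22,1)
goal(.52,.004,.22,1)
```

```text
goal (0.46, 0.1, 0.22, 1) from [0.4256 0.3027 0.2245] 74.2 row [-0.1858  0.0882  0.0033] [ 0.     -0.0133  1.2778] t 4.7
goal (0.52, 0.004, 0.22, 1) from [0.4256 0.3027 0.2245] 74.2 row [-0.2618  0.172   0.0032] [ 0.     -0.0133  1.2778] t 4.7
```

Call:
{"op": "servo_tool", "data": {
  "increments": [
    [[0.005, -0.02, 0.01, 0, 0, 0, 0.13], [0.005, -0.05, 0.025, 0, 0, 0, 0.27], [0.005, -0.08, 0.045, 0, 0, 0, 0.41], [0.005, -0.11, 0.065, 0, 0, 0, 0.55], [0.005, -0.14, 0.085, 0, 0, 0, 0.69], [0.005, -0.17, 0.105, 0, 0, 0, 0.83], [0.005, -0.2, 0.125, 0, 0, 0, 0.97], [0.005, -0.23, 0.145, 0, 0, 0, 1.11], [0.005, -0.25, 0.16, 0, 0, 0, 1.22], [0.005, -0.262, 0.172, 0.003, 0, 0, 1.278], [0.005, -0.262, 0.172, 0.003, 0, 0, 1.278], [0.005, -0.262, 0.172, 0.003, 0, 0, 1.278]]
  ]
}}

```text
time: 5.9
eef_pos: [0.5166, 0.0027, 0.2152]
orientation: [-0.001, 1.0, 0.01, -0.001]
wrist_force: [-0.1, 0.3, -2.3]
finger_gap: 0.0134
finger_force: 30.0
```

Run:
```python
from h import *
import pickle
C={n:read_camera(n) for n in("scene","side","wrist")};pickle.dump(C,open("c1.pkl","wb"))
out=np.zeros((590,800,3),np.uint8)
a=cv2.resize(C["scene"]["image"][155:275,170:310],(350,300),interpolation=cv2.INTER_CUBIC)
b=cv2.resize(C["side"]["image"][100:220,205:385],(450,300),interpolation=cv2.INTER_CUBIC)
out[:300,:350]=a;out[:300,350:]=b
out[300:590,:387]=cv2.resize(C["wrist"]["image"],(387,290))
cv2.imwrite("pics/hov.png",out[:,:,::-1]);goal(.53,.004,.2,1)
```

```text
goal (0.53, 0.004, 0.2, 1) from [0.5168 0.0034 0.2159] 1.3 row [ 0.0132 -0.0003  0.0159] [-0.0013  0.0007  0.0047] t 6.05
```

View pics/hov.png

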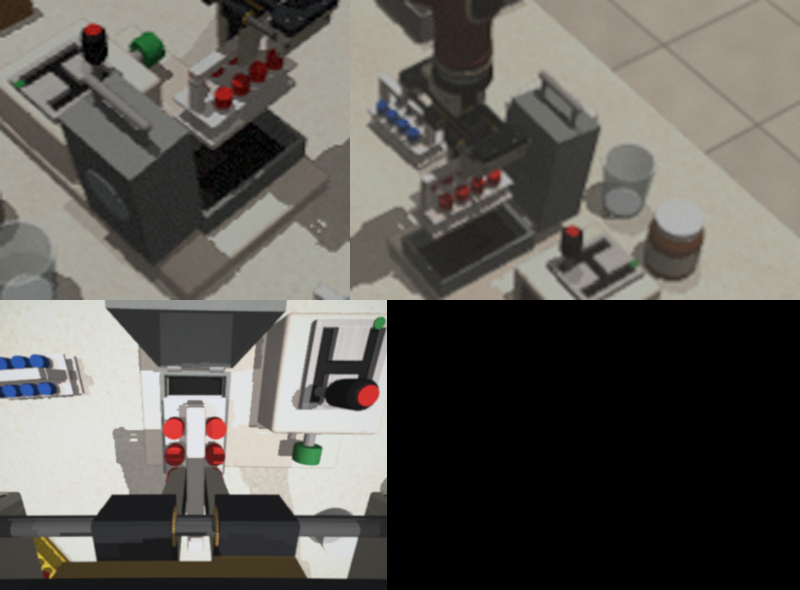

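Composite view: the carrier hangs level over the tub. In the wrist panel the tub's outer side walls are at columns 163 and 230 and its rear rim is at row 372. The lever dot is at (368,394) and the knob at (308,453).

Run:
```python
from h import *
import pickle
np.set_printoptions(precision=4,suppress=True)
C=pickle.load(open("c1.pkl","rb"));W=C["wrist"];k=512/387
w=lambda u,v:(u*k,(v-300)*k)
for p in((163,373),(230,373),(163,470),(229,470)):print("rim",onz(W,w(*p),.065))
print("lever",onz(W,w(368,394),.1865)); 
h=cv2.cvtColor(W["image"],cv2.COLOR_RGB2HSV);m=cv2.inRange(h,(50,100,30),(80,255,255))
n,l,st,ce=cv2.connectedComponentsWithStats(m)
for i in range(1,n):
  if st[i,4]>30:
    x,y,ww,hh,_=st[i];print(st[i],ce[i]);print(onz(W,ce[i],.09),"dot",onz(W,ce[i],.115),"L/R at z.07",onz(W,(x,y+hh-1),.07),onz(W,(x+ww-1,y+hh-1),.07))
m=cv2.inRange(h,(0,150,80),(8,255,255))|cv2.inRange(h,(172,150,80),(180,255,255))
n,l,st,ce=cv2.connectedComponentsWithStats(m);print([(ce[i],st[i,4],onz(W,ce[i],.1865)) for i in range(1,n) if ce[i][0]>430 and st[i,4]>50])
print(onz(W,w(306,440),.07),onz(W,w(316,440),.07))
```

```text
rim [0.6076 0.0511 0.065 ]
rim [ 0.6098 -0.0451  0.065 ]
rim [0.4554 0.0549 0.065 ]
rim [ 0.4579 -0.0546  0.065 ]
lever [ 0.59   -0.1494  0.1865]
[495  23  14  17 173] [501.3064  30.8092]
[ 0.669  -0.2179  0.09  ] dot [ 0.6628 -0.1984  0.115 ] L/R at z.07 [ 0.6668 -0.2295  0.07  ] [ 0.6669 -0.2422  0.07  ]
[388 189  37  29 821] [405.665  203.9184]
[ 0.4977 -0.1628  0.09  ] dot [ 0.5066 -0.1481  0.115 ] L/R at z.07 [ 0.4732 -0.1563  0.07  ] [ 0.4742 -0.1996  0.07  ]
[(array([486.3271, 125.9593]), np.int32(639), array([ 0.589 , -0.1493,  0.1865]))]
[ 0.5138 -0.1693  0.07  ] [ 0.5141 -0.1846  0.07  ]
```

Call:
{"op": "servo_tool", "data": {
  "increments": [
    [[0.005, 0.01, 0, 0, 0, 0, 0.003], [0.005, 0.01, 0, 0.03, 0, 0, 0.003], [0.005, 0.01, 0, 0.06, 0, 0, 0.003], [0.005, 0.01, 0, 0.08, 0, 0, 0.003], [0.005, 0.01, 0, 0.09, 0, 0, 0.003], [0.005, 0.01, 0, 0.098, 0, 0, 0.003], [0.005, 0.01, 0, 0.101, 0, 0, 0.003], [0.005, 0.01, 0, 0.101, 0, 0, 0.003]]
  ]
}}

```text
time: 6.85
eef_pos: [0.5279, 0.0016, 0.1154]
orientation: [-0.0, 1.0, 0.008, 0.0]
wrist_force: [0.6, -0.4, -3.0]
finger_gap: 0.0134
finger_force: 30.0
```

Run:
```python
from h import *
import pickle
np.set_printoptions(precision=4,suppress=True)
C={n:read_camera(n) for n in("scene","side")}
print(r.read_state()["wrist_force"])
goal(.527,.003,.1095,1.2)
out=np.zeros((400,800,3),np.uint8)
out[:]=np.hstack([cv2.resize(C["scene"]["image"][180:260,220:300],(400,400),interpolation=cv2.INTER_CUBIC),cv2.resize(C["side"]["image"][155:235,210:290],(400,400),interpolation=cv2.INTER_CUBIC)])
cv2.imwrite("pics/low.png",out[:,:,::-1])
```

```text
[ 0.02    0.5614 -3.5347]
goal (0.527, 0.003, 0.1095, 1.2) from [0.5282 0.0015 0.1159] 0.9 row [-0.0012 -0.0015  0.0064] [-0.0001 -0.002  -0.0061] t 6.95
```

View pics/low.png

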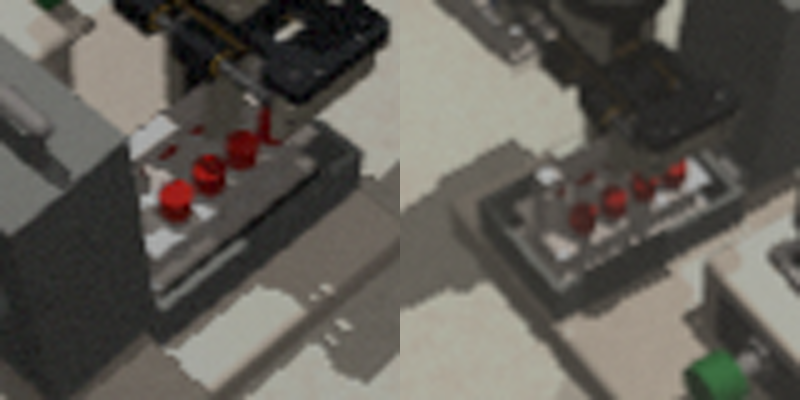

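The carrier is inside the tub with gaps on all sides. In the side panel the front-left gap runs around (490,205) to (570,285). Lowering gently until the wrist unloads.

Call:
{"op": "servo_tool", "data": {
  "increments": [
    [[0.005, -0.001, -0.001, 0.003, 0, 0, 0], [0.005, -0.001, -0.001, 0.005, 0, 0, 0], [0.005, -0.001, -0.001, 0.0065, 0, 0, 0], [0.005, -0.001, -0.001, 0.0075, 0, 0, 0]]
  ]
}}

```text
time: 7.35
eef_pos: [0.5263, 0.0034, 0.1087]
orientation: [-0.0, 1.0, 0.008, 0.0]
wrist_force: [-4.0, 1.2, 10.6]
finger_gap: 0.0136
finger_force: 30.0
```

Call:
{"op": "servo_tool", "data": {
  "increments": [
    [[0.05, 0, 0, -0.001, 0, 0, 0], [0.05, 0, 0, -0.001, 0, 0, 0], [0.05, 0, 0, -0.001, 0, 0, 0], [0.05, 0, 0, -0.001, 0, 0, 0], [0.05, 0, 0, -0.03, 0, 0, 0], [0.05, 0, 0, -0.08, 0, 0, 0], [0.05, 0, 0, -0.13, 0, 0, 0], [0.05, 0, 0, -0.18, 0, 0, 0], [0.05, 0, 0, -0.23, 0, 0, -0.14], [0.05, 0, 0, -0.25, 0, 0, -0.28], [0.05, 0, 0, -0.25, 0, 0, -0.42]]
  ]
}}

```text
time: 8.45
eef_pos: [0.5282, 0.0026, 0.3618]
orientation: [0.001, 0.976, 0.218, 0.004]
wrist_force: [-0.0, 0.2, 0.2]
finger_gap: 0.0499
finger_force: 0.0
```

Run:
```python
from h import *
import pickle
C={n:read_camera(n) for n in("scene","side")}
pickle.dump(C,open("c2.pkl","wb"))
out=np.hstack([cv2.resize(C["scene"]["image"][155:275,180:300],(400,400),interpolation=cv2.INTER_CUBIC),cv2.resize(C["side"]["image"][125:235,210:320],(400,400),interpolation=cv2.INTER_CUBIC)])
cv2.imwrite("pics/rel.png",out[:,:,::-1])
goal(.675,.003,.35,91)
```

```text
goal (0.675, 0.003, 0.35, 91) from [0.5265 0.0022 0.3582] 24.9 row [0.135  0.0618 0.0084] [ 1.2000e-03 -9.0000e-04 -1.1539e+00] t 8.55
```

View pics/rel.png

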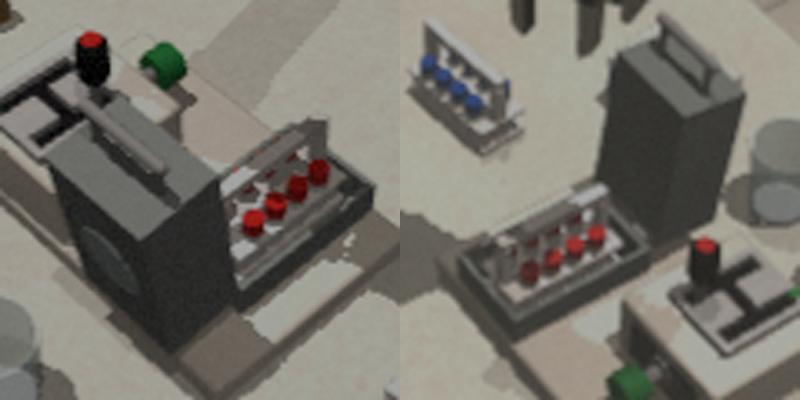

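The carrier stands level and centred in the tub, and the handle's midpoint is at scene crop (119,128), as estimated. Next, over the handle.

Call:
{"op": "servo_tool", "data": {
  "increments": [
    [[0.05, 0.135, 0.062, 0.008, 0, 0, -1.154], [0.05, 0.135, 0.062, 0.008, 0, 0, -1.154], [0.05, 0.135, 0.062, 0.008, 0, 0, -1.154], [0.05, 0.135, 0.062, 0.008, 0, 0, -1.154], [0.05, 0.135, 0.062, 0.008, 0, 0, -1.154], [0.05, 0.135, 0.062, 0.008, 0, 0, -1.154], [0.05, 0.135, 0.062, 0.008, 0, 0, -1.154], [0.05, 0.135, 0.062, 0.008, 0, 0, -1.154], [0.05, 0.135, 0.062, 0.05, 0, 0, -1.154], [0.05, 0.135, 0.062, 0.08, 0, 0, -1.154], [0.05, 0.135, 0.062, 0.1, 0, 0, -1.154], [0.05, 0.135, 0.062, 0.1, 0, 0, -1.154]]
  ]
}}

```text
time: 9.75
eef_pos: [0.6725, 0.002, 0.2525]
orientation: [-0.003, 0.702, 0.713, -0.004]
wrist_force: [-0.2, 0.3, -0.4]
finger_gap: 0.0501
finger_force: 0.0
```

Run:
```python
from h import *
for a in (1.7,1.5,1.3,1.1,.95,.8,.7):
    t=a+.179;print(a,.611-.2104*np.cos(t),.065+.2104*np.sin(t))
goal(.675,.003,.258,91);goal(.611,.003,.27,91);goal(.49,.003,.235,91)
```

```text
1.7 0.6748243019807425 0.26548595580905654
1.5 0.6337216545509788 0.2741695159779885
1.3 0.5917131664565949 0.27451414761745563
1.1 0.5504735835524637 0.26650611135154045
0.95 0.5210405330031723 0.2551984602925236
0.8 0.4936277781415262 0.2396193618588878
0.7 0.47678130285582043 0.22702932246022323
goal (0.675, 0.003, 0.258, 91) from [0.6725 0.002  0.2525] 90.9 row [ 0.0009  0.0025 -0.0055] [-0.0099  0.0014 -0.0017] t 9.75
goal (0.611, 0.003, 0.27, 91) from [0.6725 0.002  0.2525] 90.9 row [ 0.0019 -0.0616 -0.0169] [-0.0099  0.0014 -0.0017] t 9.75
goal (0.49, 0.003, 0.235, 91) from [0.6725 0.002  0.2525] 90.9 row [ 0.0039 -0.1823  0.0193] [-0.0099  0.0014 -0.0017] t 9.75
```

Call:
{"op": "servo_tool", "data": {
  "increments": [
    [[0.024, 0, 0.002, -0.006, 0, 0, 0], [0.024, 0, 0.002, -0.006, 0, 0, 0], [0.024, 0, -0.01, -0.01, 0, 0, 0], [0.024, 0, -0.03, -0.014, 0, 0, 0], [0.024, 0, -0.05, -0.017, 0, 0, 0], [0.024, 0, -0.07, -0.018, 0, 0, 0], [0.024, 0, -0.09, -0.016, 0, 0, 0], [0.024, 0, -0.11, -0.012, 0, 0, 0], [0.024, 0, -0.13, -0.006, 0, 0, 0], [0.024, 0, -0.15, 0.001, 0, 0, 0], [0.024, 0, -0.17, 0.01, 0, 0, 0], [0.024, 0, -0.185, 0.018, 0, 0, 0]]
  ]
}}

```text
time: 10.95
eef_pos: [0.4901, 0.0001, 0.2411]
orientation: [0.002, 0.701, 0.713, 0.001]
wrist_force: [0.0, 0.1, 0.4]
finger_gap: 0.0241
finger_force: 0.0
```

Run:
```python
from h import *
C=[read_camera(n)["image"] for n in("scene","side")]
out=np.hstack([cv2.resize(C[0][120:270,170:320],(400,400)),cv2.resize(C[1][90:240,200:350],(400,400))])
cv2.imwrite("pics/lid.png",out[:,:,::-1]);goal(.47,.003,.33,91)
```

```text
goal (0.47, 0.003, 0.33, 91) from [ 4.887e-01 -2.000e-04  2.404e-01] 91.0 row [ 0.0034 -0.0187 -0.0896] [0.0002 0.0013 0.0008] t 11.05
```

View pics/lid.png

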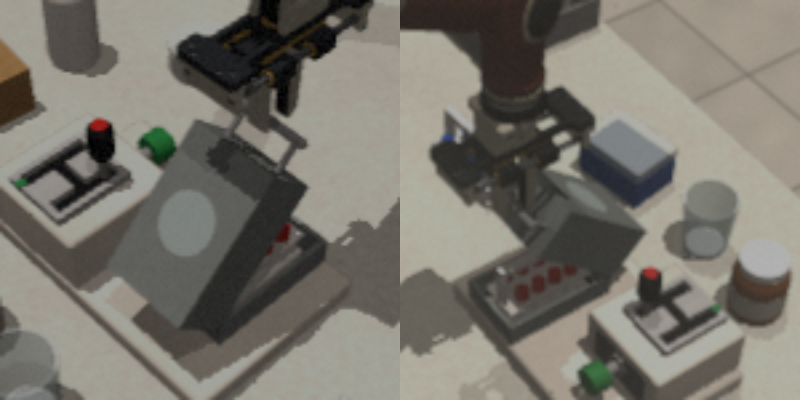

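The lid is pulled to about 0.8 rad, with the bar between the fingers. I'll lift out so it sinks shut, then go over the lever.

Call:
{"op": "servo_tool", "data": {
  "increments": [
    [[0.04, 0, 0, -0.03, 0, 0, 0], [0.06, 0, 0, -0.07, 0, 0, 0], [0.06, 0, 0, -0.09, 0, 0, 0], [0.06, -0.03, 0.02, -0.09, 0, 0, 0], [0.06, -0.07, 0.045, -0.09, 0, 0, 0], [0.06, -0.11, 0.07, -0.09, 0, 0, 0], [0.06, -0.151, 0.098, -0.09, 0, 0, 0], [0.06, -0.151, 0.098, -0.07, 0, 0, 0], [0.06, -0.151, 0.098, -0.04, 0, 0, 0], [0.06, -0.151, 0.098, -0.01, 0, 0, 0], [0.06, -0.151, 0.098, -0.01, 0, 0, 0], [0.06, -0.151, 0.098, -0.01, 0, 0, 0]]
  ]
}}

```text
time: 12.25
eef_pos: [0.592, -0.1496, 0.2509]
orientation: [0.001, 0.701, 0.713, 0.001]
wrist_force: [0.2, 0.3, -0.0]
finger_gap: 0.06
finger_force: 0.0
```

Run:
```python
from h import *
import pickle
C={n:read_camera(n) for n in("scene","side")};pickle.dump(C,open("c3.pkl","wb"))
def red(c,p0):
    h=cv2.cvtColor(c["image"],cv2.COLOR_RGB2HSV)
    m=cv2.inRange(h,(0,120,60),(8,255,255))|cv2.inRange(h,(172,120,60),(180,255,255))
    n,l,st,ce=cv2.connectedComponentsWithStats(m)
    return [(ce[i].round(1).tolist(),int(st[i,4])) for i in range(1,n) if st[i,4]>5 and np.hypot(*(ce[i]-p0))<40]
for n in C:
    p=proj(C[n],[.589,-.149,.1865])[0];print(n,p,red(C[n],p))
goal(.589,-.149,.1515,91)
```

```text
scene [206.4279072  165.76233059] [([206.9, 166.2], 25)]
side [294.01398716 191.94306925] [([293.7, 192.4], 18)]
goal (0.589, -0.149, 0.1515, 91) from [ 0.5925 -0.1494  0.2521] 91.0 row [ 0.0005 -0.004   0.1006] [0.0049 0.0006 0.0004] t 12.35
```

Call:
{"op": "servo_tool", "data": {
  "increments": [
    [[0.06, 0.0005, -0.004, 0.03, 0, 0, 0], [0.06, 0.0005, -0.004, 0.065, 0, 0, 0], [0.06, 0.0005, -0.004, 0.09, 0, 0, 0], [0.06, 0.0005, -0.004, 0.1, 0, 0, 0], [0.06, 0.0005, -0.004, 0.1, 0, 0, 0], [0.02, 0.0005, -0.004, 0.1, 0, 0, 0], [0.02, 0.0005, -0.004, 0.1, 0, 0, 0], [0.02, 0.0005, -0.004, 0.1, 0, 0, 0], [0.02, 0.0005, -0.004, 0.1, 0, 0, 0], [0.02, 0.0005, -0.004, 0.1, 0, 0, 0], [0.02, 0.0005, -0.004, 0.1, 0, 0, 0], [0.02, 0.0005, -0.004, 0.1, 0, 0, 0]]
  ]
}}

```text
time: 13.55
eef_pos: [0.5876, -0.1491, 0.1504]
orientation: [0.001, 0.701, 0.713, 0.001]
wrist_force: [1.2, 0.9, 4.4]
finger_gap: 0.0288
finger_force: 30.0
```

Run:
```python
from h import *
C=[read_camera(n)["image"] for n in("scene","side")]
out=np.hstack([cv2.resize(C[0][120:270,170:320],(400,400)),cv2.resize(C[1][90:240,200:350],(400,400))])
cv2.imwrite("pics/lid2.png",out[:,:,::-1]);goal(.619,-.149,.1515,91)
```

```text
goal (0.619, -0.149, 0.1515, 91) from [ 0.5876 -0.1491  0.1504] 91.0 row [-0.0004  0.0314 -0.0011] [0.0024 0.0003 0.0006] t 13.65
```

View pics/lid2.png

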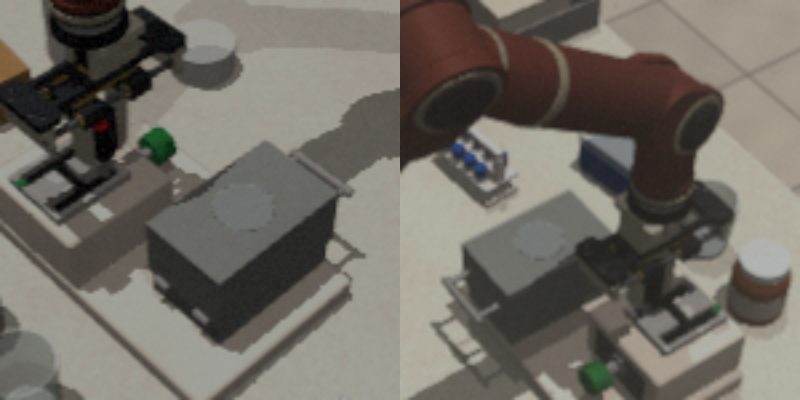

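The lid is down over the tub (scene panel, top at (245,205)), and the lever is gripped. Moving the lever to neutral.

Call:
{"op": "servo_tool", "data": {
  "increments": [
    [[0.02, 0, 0.01, 0, 0, 0, 0], [0.02, 0, 0.02, 0, 0, 0, 0], [0.02, 0, 0.03, 0, 0, 0, 0], [0.02, 0, 0.03, 0, 0, 0, 0], [0.02, 0, 0.03, 0, 0, 0, 0]]
  ]
}}

```text
time: 14.15
eef_pos: [0.6179, -0.1488, 0.1505]
orientation: [0.001, 0.701, 0.713, 0.001]
wrist_force: [0.7, -1.3, 4.8]
finger_gap: 0.0289
finger_force: 30.0
```

Call:
{"op": "servo_tool", "data": {
  "increments": [
    [[0.02, -0.008, 0, 0, 0, 0, 0], [0.02, -0.016, 0, 0, 0, 0, 0], [0.02, -0.024, 0, 0, 0, 0, 0], [0.02, -0.024, 0, 0, 0, 0, 0]]
  ]
}}

```text
time: 14.55
eef_pos: [0.6181, -0.1738, 0.1504]
orientation: [0.001, 0.701, 0.713, 0.001]
wrist_force: [0.9, 0.0, 5.8]
finger_gap: 0.0289
finger_force: 30.0
```

Call:
{"op": "servo_tool", "data": {
  "increments": [
    [[0.02, -0.01, 0, 0, 0, 0, 0], [0.02, -0.018, 0, 0, 0, 0, 0], [0.02, -0.025, 0, 0, 0, 0, 0], [0.02, -0.025, 0, 0, 0, 0, 0]]
  ]
}}

```text
time: 14.95
eef_pos: [0.6182, -0.1976, 0.1505]
orientation: [0.0, 0.701, 0.713, 0.001]
wrist_force: [1.3, -0.1, 6.4]
finger_gap: 0.0287
finger_force: 30.0
```

Run:
```python
from h import *
# lid angle: dark-grey lid top edge: check top face corners via handle brightness is hard; compare with later frame. Lever dot:
import pickle
C={n:read_camera(n) for n in("scene","side")};pickle.dump(C,open("c4.pkl","wb"))
s=r.read_state();print(s["eef_pos"],s["wrist_force"])
for n,c in C.items():
    h=cv2.cvtColor(c["image"],cv2.COLOR_RGB2HSV);m=cv2.inRange(h,(0,120,50),(8,255,255))|cv2.inRange(h,(172,120,50),(180,255,255))
    p=proj(c,[.6185,-.199,.1865])[0];k,l,st,ce=cv2.connectedComponentsWithStats(m)
    print(n,p,[(ce[i].round(1).tolist(),int(st[i,4])) for i in range(1,k) if np.hypot(*(ce[i]-p))<15])
```

```text
[ 0.61823228 -0.19761771  0.15044365] [0.45681129 0.82950079 7.00403505]
scene [186.68287505 161.65008945] [([187.6, 162.7], 19)]
side [310.7654415  197.80781593] []
```

Run:
```python
from h import *
import pickle
C=pickle.load(open("c4.pkl","rb"))
old=cv2.imread("pics/lid2.png")[:,:400,::-1]
new=cv2.resize(C["scene"]["image"][120:270,170:320],(400,400))
d=np.abs(old[140:330,220:360].astype(int)-new[140:330,220:360]).max(2);print("diff lid/handle",d.mean(),np.percentile(d,99),d.max())
c=C["scene"]
# shut handle ends predicted: centre line at x=hinge-.207, z=.1025
P=proj(c,[[.404,.003-.04,.1025],[.404,.003+.04,.1025],[.45,0,.14]]);print("pred crop px",(P-[170,120])*400/150)
```

```text
diff lid/handle 4.306315789473684 67.0 69
pred crop px [[295.40114032 147.79757811]
 [349.10323293 186.62496226]
 [293.03982555 162.7836316 ]]
```

Call:
{"op": "servo_tool", "data": {
  "increments": [
    [[0.02, -0.001, 0.01, 0, 0, 0, 0], [0.02, -0.001, 0.02, 0, 0, 0, 0], [0.02, -0.001, 0.029, 0, 0, 0, 0], [0.02, -0.001, 0.031, 0, 0, 0, 0], [0.02, -0.001, 0.031, 0, 0, 0, 0]]
  ]
}}

```text
time: 15.55
eef_pos: [0.6478, -0.1976, 0.1503]
orientation: [-0.001, 0.701, 0.713, -0.001]
wrist_force: [-1.5, 1.6, 8.6]
finger_gap: 0.0287
finger_force: 30.0
```

Call:
{"op": "servo_tool", "data": {
  "increments": [
    [[0.06, 0, 0, 0, 0, 0, 0], [0.06, 0, 0, 0, 0, 0, 0], [0.06, 0, 0, 0, 0, 0, 0], [0.06, 0, 0, 0, 0, 0, 0], [0.06, 0, 0, -0.03, 0, 0, 0], [0.06, 0, 0, -0.07, 0, 0, 0], [0.06, 0, 0, -0.11, 0, 0, 0], [0.06, 0, 0, -0.15, 0, 0, 0], [0.06, 0, 0, -0.15, 0, 0, 0]]
  ]
}}

```text
time: 16.45
eef_pos: [0.6515, -0.1978, 0.3065]
orientation: [0.005, 0.701, 0.713, 0.004]
wrist_force: [-0.1, 0.1, 0.2]
finger_gap: 0.0598
finger_force: 0.0
```

Run:
```python
from h import *
import pickle
np.set_printoptions(precision=4,suppress=True)
C=pickle.load(open("c2.pkl","rb"));W=pickle.load(open("c1.pkl","rb"))["wrist"]
S,D=C["scene"],C["side"];u={}
def comp(c,lo,hi,p0,rad):
    h=cv2.cvtColor(c["image"],cv2.COLOR_RGB2HSV);m=cv2.inRange(h,lo,hi);k,l,st,ce=cv2.connectedComponentsWithStats(m)
    return [(ce[i],st[i]) for i in range(1,k) if st[i,4]>12 and np.hypot(*(ce[i]-p0))<rad]
g=((45,80,20),(85,255,255))
a=comp(S,*g,(229,174),12);b=comp(D,*g,(273,230),12);w=comp(W,*g,(405,204),12)
print(a,b,w)
print("SD",two(S,a[0][0],D,b[0][0]),"SW",two(S,a[0][0],W,w[0][0]),"DW",two(D,b[0][0],W,w[0][0]))
x,y,ww,hh,_=w[0][1];print("front top",onz(W,(x+ww/2,y+hh),.085),"rear top",onz(W,(x+ww/2,y),.09))
print("bottle cap",onz(S,(290/1.5,150/1.5),.185),onz(D,(460/1.5,424/1.5),.185))
C={n:read_camera(n) for n in("scene","side")}
for n,c in C.items():
    h=cv2.cvtColor(c["image"],cv2.COLOR_RGB2HSV);m=cv2.inRange(h,(0,120,50),(8,255,255))|cv2.inRange(h,(172,120,50),(180,255,255))
    p=proj(c,[.649,-.1985,.1865])[0];k,l,st,ce=cv2.connectedComponentsWithStats(m)
    print(n,p,[(ce[i].round(1),onz(c,ce[i],.1865)) for i in range(1,k) if np.hypot(*(ce[i]-p))<15])
goal(.49,-.175,.25,1)
```

```text
[(array([229.0708, 173.8938]), array([222, 168,  14,  14, 113], dtype=int32))] [(array([273.9559, 230.2059]), array([269, 226,  10,  10,  68], dtype=int32))] [(array([405.7535, 203.8785]), array([388, 189,  38,  30, 856], dtype=int32))]
SD (array([ 0.495 , -0.171 ,  0.0726]), np.float64(0.0049723938464604)) SW (array([ 0.488, -0.177,  0.064]), np.float64(0.0022513931456023956)) DW (array([ 0.494 , -0.1728,  0.0751]), np.float64(0.004027587226199069))
front top [ 0.4774 -0.1706  0.085 ] rear top [ 0.5151 -0.161   0.09  ]
bottle cap [ 0.4249 -0.4166  0.185 ] [ 0.4138 -0.432   0.185 ]
scene [177.9077 167.0604] [(array([178.9, 167.6]), array([ 0.6482, -0.1951,  0.1865]))]
side [317.9538 193.6292] [(array([317. , 193.9]), array([ 0.6457, -0.1976,  0.1865]))]
goal (0.49, -0.175, 0.25, 1) from [ 0.6487 -0.198   0.3003] 91.0 row [ 0.0259 -0.1584  0.05  ] [ 0.0017 -0.0007  1.5714] t 16.55
```

Call:
{"op": "servo_tool", "data": {
  "increments": [
    [[0.065, 0.0275, -0.04, 0, 0, 0, 0.14], [0.065, 0.0275, -0.08, 0, 0, 0, 0.28], [0.065, 0.0275, -0.12, 0, 0, 0, 0.42], [0.065, 0.0275, -0.156, 0, 0, 0, 0.56], [0.065, 0.0275, -0.156, 0, 0, 0, 0.7], [0.065, 0.0275, -0.156, 0, 0, 0, 0.84], [0.065, 0.0275, -0.156, 0, 0, 0, 0.98], [0.065, 0.0275, -0.156, 0.02, 0, 0, 1.12], [0.065, 0.0275, -0.156, 0.05, 0, 0, 1.26], [0.065, 0.0275, -0.156, 0.08, 0, 0, 1.4], [0.065, 0.0275, -0.156, 0.1, 0, 0, 1.54], [0.065, 0.0275, -0.156, 0.12, 0, 0, 1.571]]
  ]
}}

```text
time: 17.75
eef_pos: [0.4902, -0.173, 0.1767]
orientation: [-0.001, 1.0, 0.007, -0.002]
wrist_force: [-0.4, 0.2, -0.8]
finger_gap: 0.0648
finger_force: 0.0
```

Run:
```python
from h import *
np.set_printoptions(precision=4,suppress=True)
goal(.493,-.1735,.06,1.2)
W=read_camera("wrist");h=cv2.cvtColor(W["image"],cv2.COLOR_RGB2HSV);m=cv2.inRange(h,(45,80,20),(85,255,255))
k,l,st,ce=cv2.connectedComponentsWithStats(m)
for i in range(1,k):
    if st[i,4]>50:
        x,y,w,hh,_=st[i];print(st[i],onz(W,(x+w/2,y+hh),.08),onz(W,(x+w/2,y),.09),onz(W,(x,y+hh/2),.075),onz(W,(x+w,y+hh/2),.075))
goal(.493,-.1735,.06,1.2)
```

```text
goal (0.493, -0.1735, 0.06, 1.2) from [ 0.4902 -0.173   0.1767] 0.8 row [0.0034 0.0006 0.1166] [-0.0011  0.0048 -0.0064] t 17.75
[ 239  172   38   33 1023] [ 0.4765 -0.1739  0.08  ] [ 0.5132 -0.1734  0.09  ] [ 0.4921 -0.1544  0.075 ] [ 0.4927 -0.1929  0.075 ]
goal (0.493, -0.1735, 0.06, 1.2) from [ 0.4881 -0.1724  0.1738] 0.9 row [0.0061 0.0015 0.1137] [-0.0032  0.0109 -0.0053] t 17.8
```

Call:
{"op": "servo_tool", "data": {
  "increments": [
    [[0.065, 0.003, 0.001, 0.03, 0, 0, 0], [0.065, 0.003, 0.001, 0.06, 0, 0, 0], [0.065, 0.003, 0.001, 0.09, 0, 0, 0], [0.065, 0.003, 0.001, 0.11, 0, 0, 0], [0.065, 0.003, 0.001, 0.114, 0, 0, 0], [0.03, 0.003, 0.001, 0.114, 0, 0, 0], [0.03, 0.003, 0.001, 0.114, 0, 0, 0], [0.03, 0.003, 0.001, 0.114, 0, 0, 0], [0.03, 0.003, 0.001, 0.114, 0, 0, 0], [0.03, 0.003, 0.001, 0.114, 0, 0, 0], [0.03, 0.003, 0.001, 0.114, 0, 0, 0]]
  ]
}}

```text
time: 18.9
eef_pos: [0.4958, -0.1723, 0.0665]
orientation: [-0.001, 1.0, 0.009, 0.001]
wrist_force: [-1.1, 5.5, 5.6]
finger_gap: 0.0394
finger_force: 30.0
```

Call:
{"op": "servo_tool", "data": {
  "increments": [
    [[0.03, -0.006, 0, 0, 0, 0, 0], [0.03, -0.012, 0, 0, 0, 0, 0], [0.03, -0.018, 0, 0, 0, 0, 0], [0.03, -0.023, 0, 0, 0, 0, 0], [0.03, -0.026, 0, 0, 0, 0, 0], [0.03, -0.026, 0, 0, 0, 0, 0], [0.03, -0.026, 0, 0, 0, 0, 0]]
  ]
}}

```text
time: 19.6
eef_pos: [0.4755, -0.1724, 0.0666]
orientation: [-0.001, 1.0, 0.01, 0.007]
wrist_force: [8.1, 6.2, -3.5]
finger_gap: 0.0394
finger_force: 30.0
```

Run:
```python
from h import *
print(r.read_state()["wrist_force"],r.read_state()["eef_pos"])
for n,p0 in(("scene",(229,174)),("side",(274,230))):
    c=read_camera(n);h=cv2.cvtColor(c["image"],cv2.COLOR_RGB2HSV);m=cv2.inRange(h,(45,80,20),(85,255,255));k,l,st,ce=cv2.connectedComponentsWithStats(m)
    print(n,proj(c,[[.493,-.1735,.07],[.468,-.174,.07]]).round(1),[(ce[i].round(1),st[i,4]) for i in range(1,k) if np.hypot(*(ce[i]-p0))<25])
```

```text
[ 8.05397175  6.23800542 -3.45334099] [ 0.47553532 -0.17244327  0.06661451]
scene [[228.2 173.8]
 [234.1 169.8]] [(array([231.6, 171. ]), np.int32(68))]
side [[273.2 231.4]
 [267.2 235. ]] [(array([268., 239.]), np.int32(1))]
```

Call:
{"op": "servo_tool", "data": {
  "increments": [
    [[0.03, -0.003, 0, 0, 0, 0, 0], [0.03, -0.006, 0, 0, 0, 0, 0], [0.03, -0.008, 0, 0, 0, 0, 0], [0.03, -0.008, 0, 0, 0, 0, 0], [0.03, -0.008, 0, 0, 0, 0, 0]]
  ]
}}

```text
time: 20.2
eef_pos: [0.4707, -0.1725, 0.0667]
orientation: [-0.001, 1.0, 0.01, 0.01]
wrist_force: [12.3, 6.6, -7.4]
finger_gap: 0.0393
finger_force: 30.0
```

At the stop: 25 mm out with the force rising to 12 N. I'll ease back most of the way and release.

Call:
{"op": "servo_tool", "data": {
  "increments": [
    [[0.03, 0.012, 0, 0, 0, 0, 0], [0.03, 0.022, 0, 0, 0, 0, 0], [0.03, 0.032, 0, 0, 0, 0, 0], [0.03, 0.033, 0, 0, 0, 0, 0], [0.065, 0.033, 0, 0, 0, 0, 0], [0.065, 0.033, 0, 0, 0, 0, 0], [0.065, 0.033, 0, 0, 0, 0, 0], [0.065, 0.033, 0, 0, 0, 0, 0], [0.065, 0.033, 0, -0.04, 0, 0, 0], [0.065, 0.033, 0, -0.09, 0, 0, 0], [0.065, 0.033, 0, -0.14, 0, 0, 0], [0.065, 0.033, 0, -0.19, 0, 0, 0]]
  ]
}}

```text
time: 21.4
eef_pos: [0.4934, -0.1747, 0.2574]
orientation: [0.0, 1.0, 0.009, -0.0]
wrist_force: [0.7, -0.3, -0.0]
finger_gap: 0.065
finger_force: 0.0
```

Run:
```python
from h import *
import pickle
C={n:read_camera(n) for n in("scene","side")};O=pickle.load(open("c2.pkl","rb"))
s=r.read_state();print(s["eef_pos"],s["finger_gap"],s["wrist_force"])
for n,p0 in(("scene",(229,174)),("side",(274,230))):
  for t,c in(("before",O[n]),("now",C[n])):
    h=cv2.cvtColor(c["image"],cv2.COLOR_RGB2HSV);m=cv2.inRange(h,(45,80,20),(85,255,255));k,l,st,ce=cv2.connectedComponentsWithStats(m)
    print(n,t,[(ce[i].round(1),st[i,4]) for i in range(1,k) if np.hypot(*(ce[i]-p0))<25])
    m=cv2.inRange(h,(0,120,50),(8,255,255))|cv2.inRange(h,(172,120,50),(180,255,255));p=proj(c,[.649,-.1985,.1865])[0];k,l,st,ce=cv2.connectedComponentsWithStats(m)
    print("  lever",[onz(c,ce[i],.1865).round(4) for i in range(1,k) if np.hypot(*(ce[i]-p))<35 and st[i,4]>8])
# lid silhouette: rows of the bright bench -> dark lid boundary at predicted shut/0.05-open points
c=C["scene"];g=cv2.GaussianBlur(cv2.cvtColor(c["image"],cv2.COLOR_RGB2GRAY),(3,3),0)
for a in(0,.05,.1,.2):
    f=lambda X,Z:[.611-(X*np.cos(a)-Z*np.sin(a)),.065+X*np.sin(a)+Z*np.cos(a)]
    P=[]
    for X,Z,y in((.172,.075,.056),(.172,.075,-.05),(.207,.0375,.043)):
        q=f(X,Z);P.append([q[0],y,q[1]])
    print(a,proj(c,P).round(1).tolist())
e=cv2.goodFeaturesToTrack(g[160:215,225:310],25,.03,4);print((e.reshape(-1,2)+[225,160]).tolist())
```

```text
[ 0.49812761 -0.17578825  0.26265736] 0.0648941245429191 [ 0.01545453 -1.0956895  -0.7453201 ]
scene before [(array([229.1, 173.9]), np.int32(113))]
  lever [array([ 0.5904, -0.146 ,  0.1865])]
scene now [(array([229.2, 174.1]), np.int32(113))]
  lever [array([ 0.649 , -0.1945,  0.1865])]
side before [(array([274. , 230.2]), np.int32(68))]
  lever [array([ 0.5864, -0.1493,  0.1865])]
side now [(array([276.6, 229.9]), np.int32(18))]
  lever [array([ 0.6461, -0.1974,  0.1865])]
0 [[297.4, 189.8], [269.9, 169.9], [300.9, 190.0]]
0.05 [[296.7, 188.5], [269.1, 168.5], [300.8, 187.9]]
0.1 [[295.9, 187.3], [268.1, 167.2], [300.5, 186.0]]
0.2 [[293.9, 185.1], [265.9, 164.8], [299.6, 182.4]]
[[295.0, 208.0], [245.0, 183.0], [270.0, 174.0], [236.0, 194.0], [232.0, 186.0], [236.0, 188.0], [226.0, 170.0], [237.0, 175.0], [280.0, 176.0], [230.0, 168.0], [258.0, 182.0], [240.0, 191.0], [297.0, 196.0], [253.0, 182.0], [245.0, 179.0], [230.0, 181.0], [226.0, 192.0], [241.0, 175.0], [244.0, 189.0], [295.0, 191.0], [300.0, 192.0], [234.0, 172.0], [229.0, 175.0], [285.0, 179.0], [289.0, 180.0]]
```

Call:
{"op": "servo_tool", "data": {
  "increments": [
    [[0.065, 0, 0, -0.02, 0, 0, 0], [0.065, 0, 0, -0.02, 0, 0, 0], [0.065, 0, 0, -0.02, 0, 0, 0], [0.065, 0, 0, -0.02, 0, 0, 0]]
  ]
}}

```text
time: 21.9
eef_pos: [0.4932, -0.1742, 0.274]
orientation: [-0.0, 1.0, 0.009, -0.001]
wrist_force: [-0.3, 0.8, -1.1]
finger_gap: 0.0652
finger_force: 0.0
```

```bash
python3 -c "
from station import r
print(r.job_done())"
```

```text
the job is handed in; nothing more can be done
None
```

I handed the job in at about 22 s with every step carried out; no verdict came back. By my last checks the red carrier was set level in the tub, the lid is shut, the lever is forward in the right-hand slot, and the knob was pulled to its stop and is back home.

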